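# Show the rivet set's key to the inspection camera in the mirror

### The arm

A 6-joint arm with a two-finger parallel gripper is mounted at the origin on the work surface. World frame = base frame: x ahead of the robot, y to its left, z up, the work surface at z = 0. Lengths are in m, angles in rad, forces in N, time in s.
With the tool pointing down it reaches from about 0.425 to 0.95 m from the base axis. Payload 14.7 kg.
Tool frame: the origin (TCP) lies midway between the tips of the shut fingers; the grasp point (between the pads) lies 19 mm behind it (env.tcp_to_grasp is the z of the grasp point in the tool frame, in m); z points along the fingers, y is the line along which they close (so a half turn about z gives the same grasp; the last joint's range is limited). The gripper opens to 85 mm and grips with 20 to 120 N. Pads are 22 mm wide; open, the fingers measure 114 mm over their backs; the gripper's body (76 mm by 85 mm) begins 54 mm behind the grasp point. The pads swing forward as they close: fully open they stand 13 mm farther back than shut.
Start: joints at [-1.178, 0.48, 1.596, -0, 1.065, -0.047], TCP at [0.277, -0.588, 0.231] pointing down, gripper open.
Joint ranges: [-2.75, 2.75], [-0.82, 2.05], [0.23, 2.67], [-1.56, 4.7], [0.09, 2.69], [-2.92, 2.92]. Speed limits (rad/s): [1.89, 1.89, 2.39, 3.01, 3.01, 3.01].

### API

Orientations are given as a unit quaternion [w, x, y, z].
In Python, from station import env, vision gives the robot as it stands.
- The arm moves only by the shell command python3 -m crank 'ROWS'. ROWS is a JSON object of lists of equal length, an entry for each row: "xyz": the shift along the world's x, y, z in mm, a list of three; "turn": the turn about the world's z in degrees; "gripper": the finger opening in mm, from 0 to 85.4. In form: {"xyz": [[x, y, z], ...], "turn": [turn, ...], "gripper": [gripper, ...]}. A call has 1 to 10 rows; each row shifts and turns the commanded pose from where the row before left it; what a row does not reach is not made up. A row lasts 1/12 s, in which the tool goes at most 41.7 mm and 7.16 degrees, less where a joint would pass 70% of its speed; a pose out of reach is approached as far as the arm can. A call is refused whole if a number of a shift passes 41.7 or a number of a turn 7.16, either way. A call with a gripper value outside its range is refused whole. The fingers move at their own pace and stop on an object; the grip force is fixed at half the most. Time passes only in rows, so rows that do not move let the fingers close. It gives the time, the measured TCP pose, the force, the opening and the grip force at its end, in the units of the state.
- env.state(): the state, without advancing time (a new reading comes with each control period).
- vision.read_camera(name): name is "scene" or "top" or "wrist"; returns (picture, depth): 400x640x3 uint8, blue, green, red; 400x640 float32, m along the optical axis (not along the pixel's ray), 0 where there is no reading.
- vision.camera_params(name): a dict with "K" (3x3 intrinsics, pixels), "k1" (the pictures are not rectified: a ray, as slopes to the right and down, at radius r is drawn at 1 + k1 r^2 times it, then the intrinsics apply), "T" (4x4, takes a point from camera to world coordinates). Camera axes: x right, y up, looking along -z (the intrinsics and any distortion apply to the point x, -y, -z); pixel columns grow to the right and rows downward; lengths in m; the calibration is good to about 2 mm. A picture is of the moment at which its call begins: read the wrist's pose just before it. camera_params takes no time and is no camera call; for the wrist camera it gives the pose at the moment of the call.
- env.finish_job(): hands the job in; it is judged then, once.
The state is a dict: "time_s": time; "joints": joint angles; "dq": joint speeds; "tau": joint torques, N m; "ee_pos": TCP position; "tool_rot": TCP orientation; "wrist_force": force on the tool from outside, world axes, zero at the start; "ft_torque": the same for the moment, N m; "width": opening from 0.0 (shut) to 1.0 (fully open); "grasp_force": force on a finger pad.
Only numpy, scipy, OpenCV 4.12 (cv2) and the standard library are available. Lean on these libraries where they do the work, as an engineer would, in place of code of your own. Each camera call takes 0.05 s, during which the arm holds its last target. There are 200 camera calls.

### The job

Turn the rivet set that stands in the round holder until the key on its side points straight at the round mirror's middle. Then turn the sprung mirror by the grip bar on its top until the small inspection camera on the stand sees the tip of that key in the middle of the mirror, and finish with the gripper still holding the mirror steady at that angle, as it swings back if let go. Leave the loose things lying about where they are.

Things in the scene. Friction and masses are not known exactly. Their poses are not given: they have to be found in the camera images.
- stand: inspection stand, fixed to the bench: gray base plate 80 (x) x 260 (y) x 12 mm with the mirror's post near one end and a small black camera on a post near the other. Origin on the bench (z = 0) on the mirror's vertical pivot axis; the camera is on its -y side, 156 mm away. The stand's yaw varies by up to 0.2 rad
- lens (a point): middle of the camera's lens front, in the stand's frame at (0, -156, 105) mm; the camera looks along the stand's +y straight at the mirror's middle
- mirror (a joint): angle of the mirror about its vertical pivot, rad, 0 to 1.4, growing counter-clockwise seen from above. At 0 (where its spring of 0.06 N m/rad returns it) it faces the camera squarely
- mirror_center (a point): middle of the round mirror's shiny face, 105 mm above the bench and on the pivot axis (it stays in place as the mirror turns); x points out of the face along the mirror's normal, z up. The mirror is 68 mm across in a dark steel rim. On top, centred on the pivot axis, is a steel grip bar 12 mm thick (along the normal x), 36 mm long (along y), from 152 to 190 mm above the bench
- sight (a point): no visible object: the camera's line of sight after the mirror. Origin at the mirror's middle, x points along the reflected line of sight, z up; it turns at twice the mirror's angle (at 0 it runs back to the lens). The camera sees in the middle of the mirror whatever this x axis meets
- holder: dark steel round holder fixed to the bench, 76 mm across at the foot, 70 mm high; origin on the bench below the axis about which the rivet set turns. It stands 140 to 205 mm from the mirror, in front of the stand on its +x side
- rivet_set (a joint): angle of the rivet set in its holder about the vertical axis, rad, -1.2 to 3.0, growing counter-clockwise seen from above; at 0 the key points along the holder's +y. It stays where it is left (friction about 0.03 N m). Starts 0.1 to 0.8; the key needs to turn counter-clockwise about 0.4 to 2.2 rad
- key (a point): middle of the outer end of the key, the lug (8 mm wide, 16 mm high, 18 mm proud) on the side of the rivet set, 32 mm from the turning axis and 105 mm above the bench; x points outward from the axis along the key, z up
- set_top (a point): middle of the rivet set's top, on its turning axis, 165 mm above the bench; x along the key's direction. The set is a steel cylinder 28 mm across; its top 40 mm (125 to 165 mm above the bench) is a flat tongue to grip, 12 mm thick (y) and 26 mm long (x, along the key)
- spare_set_a: bystander, leave alone: one of two spare steel rivet sets lying on the dark strip, 74 long, 24 thick (sizes in mm); origin at the middle of its underside
- spare_set_b: bystander, leave alone: the other spare steel rivet set on the strip, 74 long, 24 thick (sizes in mm); origin at the middle of its underside
- drift_punch: bystander, leave alone: drift punch lying on the strip, 130 long, 12 thick (sizes in mm); origin at the middle of its underside
- dish: bystander, leave alone: cream enamel parts dish, 110 across, 40 high (sizes in mm); origin at the middle of its underside
- sash_weight: bystander, leave alone: squat cast-iron sash weight standing upright, 68 across, 97 high (sizes in mm); origin at the middle of its underside
- brass_riveter: bystander, leave alone: brass-bodied hand riveter lying down, about 125 by 130, 38 high (sizes in mm); origin at the middle of its underside
- bucking_bar: bystander, leave alone: plain dark steel bar, 85 x 34 x 28, lying beside the stand (sizes in mm); origin at the middle of its underside
Not all that is in view belongs to the job. What is shaped like the holder but blue is not meant.

How it is judged:
By the outcome, as a careful person would: the job done as asked, in the order asked, and still so for the second after the job is handed in, while the arm keeps its last pose, push and grip.
It also fails if it takes over 56 s, if anything falls off the work surface, if the arm or the gripper's body presses on something with over 40 N, if the wrist force passes 120 N, or if a joint passes its speed limit or range.

## Working session

There is one attempt and no reset: what is moved stays moved. The work goes in short steps, Python scripts to look and compute and a shell command to move; the robot and the scene stay as the last step left them, time stands still between calls to the robot, and variables do not carry over. Pictures are saved under pics/ and viewed, at most 10 in all, crops included, and the job is handed in when it is done.

```bash
mkdir -p pics
cat > h.py <<'E'
import numpy as np, cv2
from station import env, vision
def world(u,v,P,depth=None,z=None):
    K,k1,T=np.array(P["K"]),P["k1"],np.array(P["T"])
    a=cv2.undistortPoints(np.array([[[u,v]]],float),K,None)[0,0]
    r=np.hypot(*a); s=r
    for _ in range(20): s=r/(1+k1*s*s)
    a=a*(s/r if r>0 else 1)
    d=T[:3,:3]@np.array([a[0],-a[1],-1.]); o=T[:3,3]
    t=depth if depth is not None else (z-o[2])/d[2]
    return o+t*d
def cloud(D,P):
    K,k1,T=np.array(P["K"]),P["k1"],np.array(P["T"])
    v,u=np.mgrid[:400,:640]
    x=(u-K[0,2])/K[0,0]; y=(v-K[1,2])/K[1,1]; r=np.hypot(x,y)+1e-9; s=r.copy()
    for _ in range(20): s=r/(1+k1*s*s)
    x=x*s/r; y=y*s/r
    C=np.stack([x*D,-y*D,-D],-1)@T[:3,:3].T+T[:3,3]
    C[D<=0]=np.nan
    return C
E
python3 - <<'E'
from h import *
import pickle
s=env.state(); print(s['time_s'],s['ee_pos'],s['tool_rot'])
for n in ['scene','top']:
    P=vision.camera_params(n); I,D=vision.read_camera(n)
    cv2.imwrite(f'pics/{n}0.png',I); pickle.dump((I,D,P),open(n+'.pkl','wb'))
    print(n,np.round(P['K'],1).tolist(),P['k1'],np.round(P['T'],3).tolist())
E
```

```text
0.0 [ 0.27656882 -0.58777234  0.23067429] [-5.95517229e-04  9.75926419e-01  2.18099188e-01 -1.19207237e-04]
scene [[367.5, 0.0, 316.3], [0.0, 367.5, 193.3], [0.0, 0.0, 1.0]] -0.0238017987387097 [[0.462, -0.519, 0.719, 1.221], [0.887, 0.281, -0.367, -0.308], [-0.012, 0.807, 0.59, 0.652], [0.0, 0.0, 0.0, 1.0]]
top [[390.5, 0.0, 319.2], [0.0, 390.5, 194.9], [0.0, 0.0, 1.0]] -0.02359341192909409 [[0.016, 0.998, -0.058, 0.512], [-1.0, 0.017, 0.009, 0.028], [0.01, 0.058, 0.998, 1.04], [0.0, 0.0, 0.0, 1.0]]
```

View pics/scene0.png

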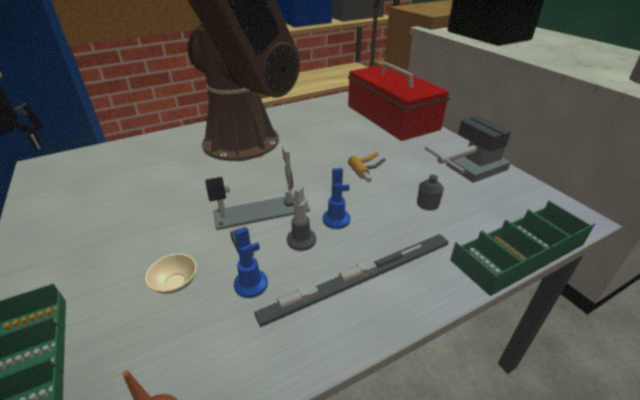

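View pics/top0.png

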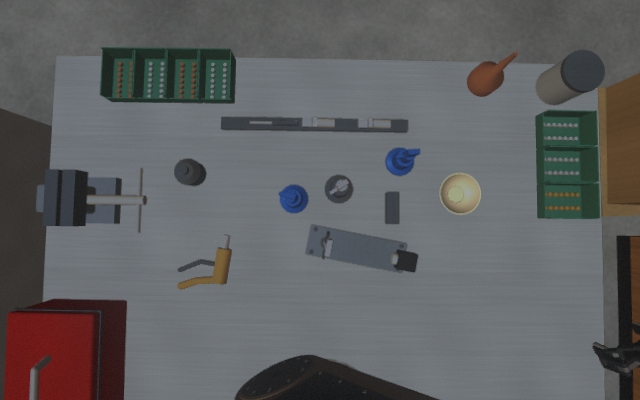

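The scene view shows the gray holder at (301,238), the mirror at (288,175) and the camera at (217,188). In the top view the holder is at (338,188), the mirror bar at (327,244), the camera at (404,260) and the blue decoys at (293,198) and (401,160).

Run:
```python
from h import *
import pickle
I,D,P=pickle.load(open('top.pkl','rb')); C=cloud(D,P)
z=C[...,2]
def rep(n,m):
    p=C[m]; 
    if len(p)<4: print(n,len(p)); return
    r=cv2.minAreaRect((p[:,:2]*1000).astype(np.float32)); print(n,len(p),np.round(p.mean(0),4),'rect',np.round(r[0],1),np.round(r[1],1),round(r[2],1))
roi=np.zeros(z.shape,bool)
def R(u0,v0,u1,v1):
    m=np.zeros(z.shape,bool); m[v0:v1,u0:u1]=1; return m
print('bench z',np.nanmedian(z[300:340,150:220]), np.nanmedian(z[215:225,400:440]))
rep('plate',R(295,215,425,280)&(z>.007)&(z<.020))
rep('bar',R(310,225,345,265)&(z>.17))
rep('camtop',R(385,240,425,280)&(z>.08))
rep('holder foot',R(320,170,358,208)&(z>.005)&(z<.08))
rep('tongue',R(320,170,358,208)&(z>.15))
rep('key',R(320,170,358,208)&(z>.085)&(z<.118))
print(np.round(z[174:206:2,322:358:2]*1000).astype(int))
print(np.round(z[228:264:2,316:342:2]*1000).astype(int))
cv2.imwrite('pics/topc.png',cv2.resize(I[165:285,280:430],None,fx=5,fy=5,interpolation=cv2.INTER_CUBIC))
S,_,_=pickle.load(open('scene.pkl','rb'))
cv2.imwrite('pics/scc.png',cv2.resize(S[140:260,200:350],None,fx=5,fy=5,interpolation=cv2.INTER_CUBIC))
```

```text
bench z -0.0016203345194705232 -0.0008547797923563749
plate 2545 [ 0.4368 -0.077   0.011 ] rect [462.9 -85.9] [258.9 137.3] 79.6
bar 97 [ 0.4491 -0.0016  0.1882] rect [449.   -1.8] [11.9 35.6] 80.7
camtop 462 [ 0.4167 -0.1814  0.1216] rect [ 416.  -181.9] [54.8 44.7] 79.6
holder foot 480 [ 0.5877 -0.0298  0.0276] rect [591.  -32.6] [74.9 73.7] 46.9
tongue 65 [ 0.5908 -0.0317  0.1631] rect [591.2 -32.1] [11.9 25.8] 35.2
key 35 [ 0.5786 -0.0174  0.1094] rect [582.6 -20.7] [16.4 33.2] 14.7
[[                   3                   -4                   -1
                    -1                    2                   -3
                    -3                   -5                   12
                    12                   -4                   -1
                    -2                   -2                    2
                    -2                   -1                    0]
 [                  -4 -9223372036854775808                   -1
                    -4                    0                   14
                    15                   15                   17
                    12
[... 10184 characters left out ...]
     10]
 [                  -2                   -1                    1
                     0                    1                   -2
                     2                   -4                   -1
                    -1                    0                    1
                    12]
 [                  -1                   -2                    0
                    -3                    0                    0
                    -1                   -3                   -1
                    -2                   -3                    2
                     6]]<stdin>:19: RuntimeWarning: invalid value encountered in cast
<stdin>:20: RuntimeWarning: invalid value encountered in cast
```

View pics/topc.png

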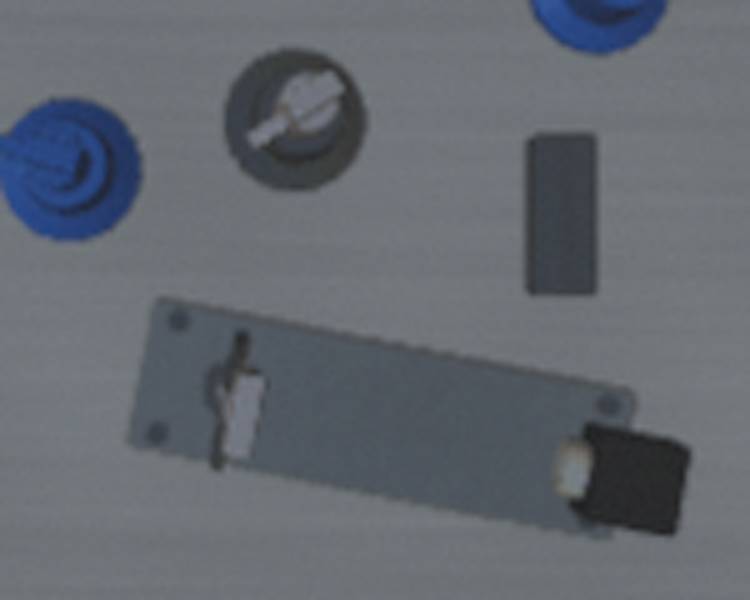

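View pics/scc.png

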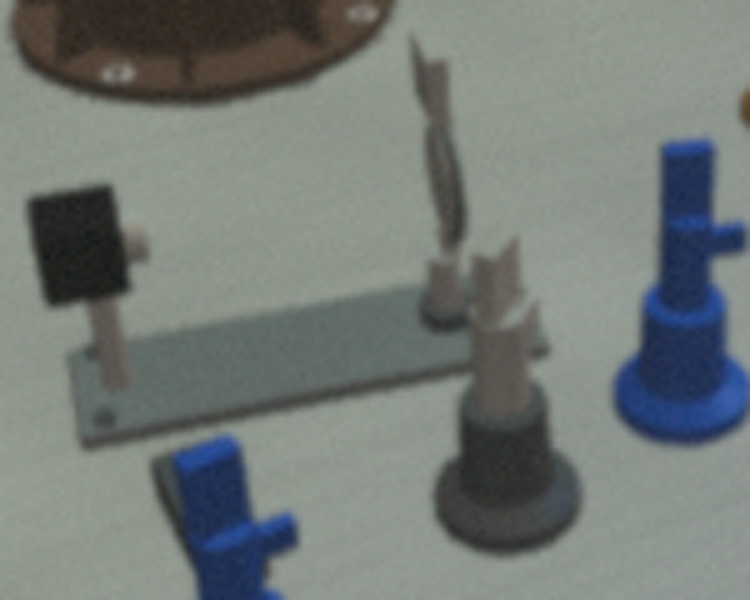

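The crops show the key at about (265,132) pointing toward the lower left from the tongue at (313,97). The mirror bar is at (245,415) and the lens side of the camera at (575,468).

Next I'll refine the stand yaw and the points from both views.

```bash
cat > meas.py <<'E'
from h import *
import pickle
def rect(p):
    r=cv2.minAreaRect((p[:,:2]*1000).astype(np.float32)); return np.round(r[0],1),np.round(r[1],1),round(r[2],1)
def pca(p):
    q=p[:,:2]-p[:,:2].mean(0); w,v=np.linalg.eigh(q.T@q); return np.round(np.degrees(np.arctan2(v[1,1],v[0,1])),1)
def meas(I,D,P):
    C=cloud(D,P); X,Y,Z=C[...,0],C[...,1],C[...,2]
    def near(x,y,r): return np.hypot(X-x,Y-y)<r
    bar=C[near(.449,-.002,.045)&(Z>.182)]; print('bar',len(bar),rect(bar),pca(bar))
    ton=C[near(.591,-.032,.03)&(Z>.156)]; print('tongue',len(ton),rect(ton),pca(ton))
    foot=C[near(.591,-.032,.045)&(Z>.006)&(Z<.022)]; c,r=cv2.minEnclosingCircle((foot[:,:2]*1000).astype(np.float32)); print('foot',len(foot),np.round(c,1),round(r,1))
    cam=C[near(.417,-.182,.06)&(Z>.08)]; print('cam z',np.round(np.percentile(cam[:,2],[5,50,95]),3) if len(cam) else '')
    ct=C[near(.417,-.182,.06)&(Z>np.percentile(cam[:,2],95)-.010)]; print('camtop',len(ct),rect(ct))
    # plate: long edges as subpixel z steps
    a=np.radians(80.3); u=np.array([np.cos(a),np.sin(a)]); n=np.array([-u[1],u[0]])
    L=np.stack([X-.449,Y+.002],-1); t=L@u; s=L@n
    pl=(abs(Z-.011)<.006)&(abs(s)<.055)&(t>-.21)&(t<.08)
    E=[]
    for t0 in np.arange(-.20,.06,.006):
        q=s[pl&(abs(t-t0)<.004)]
        if len(q)>15: E.append((t0,np.percentile(q,2),np.percentile(q,98)))
    E=np.array(E); 
    for k in (1,2):
        f=np.polyfit(E[:,0],E[:,k],1); d=E[:,k]-np.polyval(f,E[:,0]); g=abs(d)<.0015; f=np.polyfit(E[g,0],E[g,k],1); print('edge',k,g.sum(),'dir',round(80.3+np.degrees(f[0]),2),'off at pivot mm',round(f[1]*1000,1))
    print('t range',np.round(np.nanpercentile(t[pl&(abs(s)<.03)],[.5,99.5])*1000,1))
if __name__=='__main__':
    for n in ['top','scene']:
        print(n); meas(*pickle.load(open(n+'.pkl','rb')))
E
python3 meas.py
```

```text
top
bar 93 (array([448.9,  -1.8]), array([11.8, 35.4]), 80.7) 170.8
tongue 64 (array([591.2, -32.1]), array([11.9, 25.8]), 35.2) 125.7
foot 350 [591.3 -32.7] 37.9
cam z [0.103 0.125 0.128]
camtop 353 (array([ 415.9, -182.3]), array([54. , 44.7]), 79.1)
edge 1 41 dir 79.79 off at pivot mm -38.2
edge 2 41 dir 79.63 off at pivot mm 38.1
t range [-204.9   48.6]
scene
bar 50 (array([450.7,  -2.8]), array([11.6, 36.3]), 81.6) 174.9
tongue 67 (array([592.8, -33.7]), array([12.6, 27.7]), 35.3) 121.9
foot 313 [594.  -33.4] 37.9
cam z [0.089 0.118 0.128]
camtop 224 (array([ 418.2, -183.6]), array([55.6, 44.5]), 79.8)
edge 1 35 dir 79.53 off at pivot mm -40.9
edge 2 2 dir 79.0 off at pivot mm 31.2
t range [-209.2   42.4]
```

```bash
python3 -m crank '{"xyz":[[15,28,0],[15,28,0],[15,28,0],[15,28,0],[15,28,0],[15,28,0],[15,28,0],[15,28,0],[15,28,0],[15,28,0]],"turn":[5,5,5,5,5,5,5,5,5,5],"gripper":[50,50,50,50,50,50,50,50,50,50]}'
python3 -m crank '{"xyz":[[15,28,0],[15,28,0],[15,28,0],[15,28,0],[15,28,0],[15,28,0],[15,28,0],[15,28,0],[15,28,0],[0,0,0]],"turn":[5,5,5,5,5,5,5,5,5,0],"gripper":[50,50,50,50,50,50,50,50,50,50]}'
cat > st.py <<'E'
from h import *
from scipy.spatial.transform import Rotation as R
def st():
    s=env.state(); q=s['tool_rot']; M=R.from_quat([q[1],q[2],q[3],q[0]]).as_matrix()
    print('t',round(s['time_s'],2),'tcp',np.round(np.array(s['ee_pos'])*1000,1),'ty yaw',round(np.degrees(np.arctan2(M[1,1],M[0,1])),2),'tz',np.round(M[:,2],3),'w',round(s['width']*85.4,1),'gf',np.round(s['grasp_force'],1),'F',np.round(s['wrist_force'],1),'M',np.round(s['ft_torque'],2),'j',np.round(s['joints'],2))
if __name__=='__main__': st()
E
python3 - <<'E'
from st import *; import pickle
st()
P=vision.camera_params('wrist'); I,D=vision.read_camera('wrist'); pickle.dump((I,D,P),open('wrist.pkl','wb'))
cv2.imwrite('pics/w1.png',I)
from meas import meas
try: meas(I,D,P)
except Exception as e: print(e)
E
```

```text
time_s: 0.93
ee_pos: [0.427, -0.3066, 0.2311]
tool_rot: [-0.0, 0.791, 0.612, -0.0]
wrist_force: [-0.0, -1.4, -0.7]
width: 0.584
grasp_force: 0.0
time_s: 1.77
ee_pos: [0.5638, -0.0519, 0.2311]
tool_rot: [0.0, 0.495, 0.869, 0.001]
wrist_force: [-0.8, -0.4, 0.2]
width: 0.586
grasp_force: 0.0
t 1.77 tcp [563.8 -51.9 231.1] ty yaw 30.69 tz [ 0.001  0.001 -1.   ] w 50.0 gf 0.0 F [-0.8 -0.4  0.2] M [ 0.05  0.   -0.01] j [-0.15  0.36  1.79  0.    0.99 -0.68]
bar 1525 (array([447.7,  -1.6]), array([12.6, 36.6]), 79.8) 169.8
tongue 23641 (array([590.1, -33. ]), array([57.5, 31.1]), 21.2) -162.2
foot 1328 [589.5 -31.8] 37.8
cam z [0.096 0.125 0.127]
camtop 2480 (array([ 414.6, -182.5]), array([57.1, 45.2]), 80.2)
edge 1 42 dir 79.78 off at pivot mm -37.1
edge 2 14 dir 79.22 off at pivot mm 37.6
t range [-206.1   49. ]
```

View pics/w1.png

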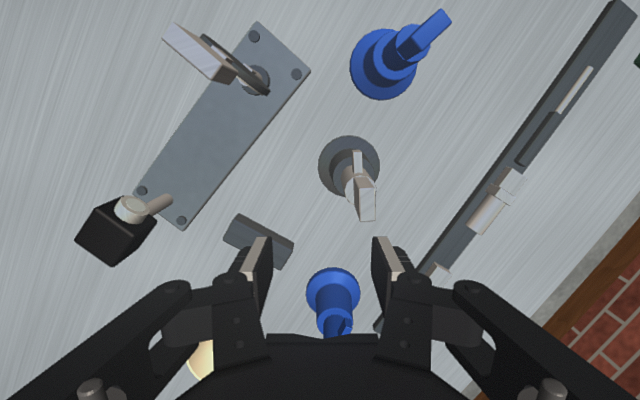

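The wrist view shows the tongue top at (367,205), the holder foot at (349,167), the mirror bar at (200,50) and the fingers at the bottom. The stand direction comes out at about 79.8° here too. I'll isolate the tongue.

Run:
```python
from meas import *
I,D,P=pickle.load(open('wrist.pkl','rb')); C=cloud(D,P); Z=C[...,2]
m=np.zeros(Z.shape,bool); m[130:228,330:385]=1
p=C[m&(Z>.159)&(Z<.172)]; print(len(p),rect(p),pca(p))
m=np.zeros(Z.shape,bool); m[100:230,310:385]=1
p=C[m&(Z>.004)&(Z<.022)]; c,r=cv2.minEnclosingCircle((p[:,:2]*1000).astype(np.float32)); print(np.round(c,1),r)
```

```text
590 (array([589.8, -31.9]), array([12.3, 25.9]), 34.3) 124.7
[587.   -7.6] 61.634769439697266
```

```bash
python3 -m crank '{"xyz":[[13.2,10,0],[13.2,10,0],[0,0,0],[0,0,-25],[0,0,-25],[0,0,-25],[0,0,-25],[0,0,0],[0,0,0]],"turn":[2.1,2.2,0,0,0,0,0,0,0],"gripper":[50,50,50,50,50,50,50,50,50]}'
python3 st.py
python3 -m crank '{"xyz":[[0,0,0],[0,0,0],[0,0,0],[0,0,0],[0,0,0],[0,0,0],[0,0,0],[0,0,0]],"turn":[0,0,0,0,0,0,0,0],"gripper":[0,0,0,0,0,0,0,0]}'
python3 st.py
```

```text
time_s: 2.57
ee_pos: [0.5868, -0.0368, 0.1306]
tool_rot: [-0.001, 0.466, 0.885, -0.001]
wrist_force: [0.2, 1.0, 0.9]
width: 0.588
grasp_force: 0.0
t 2.57 tcp [586.8 -36.8 130.6] ty yaw 34.41 tz [-0.003  0.    -1.   ] w 50.2 gf 0.0 F [0.2 1.  0.9] M [-0.03 -0.    0.01] j [-0.11  0.51  1.83 -0.    0.8  -0.71]
time_s: 3.23
ee_pos: [0.5919, -0.0349, 0.1334]
tool_rot: [0.003, 0.466, 0.885, 0.002]
wrist_force: [15.9, 16.4, -2.2]
width: 0.13
grasp_force: 61.4
t 3.23 tcp [591.9 -34.9 133.4] ty yaw 34.47 tz [ 0.008  0.001 -1.   ] w 11.1 gf 61.4 F [15.9 16.4 -2.2] M [ 1.99 -1.85 -0.14] j [-0.11  0.51  1.83  0.    0.79 -0.71]
```

```bash
python3 -m crank '{"xyz":[[3.5,4.8,0],[0,0,0],[0,0,0],[0,0,0]],"turn":[0,0,0,0],"gripper":[0,0,0,0]}'
python3 st.py
python3 -m crank '{"xyz":[[0,0,0],[0,0,0],[0,0,0],[0,0,0],[0,0,0],[0,0,0],[0,0,0],[0,0,0],[0,0,0],[0,0,0]],"turn":[4.8,4.8,4.8,4.8,4.8,4.8,4.8,4.8,4.8,0],"gripper":[0,0,0,0,0,0,0,0,0,0]}'
python3 st.py
```

```text
time_s: 3.57
ee_pos: [0.5922, -0.0342, 0.1334]
tool_rot: [0.002, 0.465, 0.885, -0.001]
wrist_force: [-7.8, -26.7, 14.4]
width: 0.132
grasp_force: 64.9
t 3.57 tcp [592.2 -34.2 133.4] ty yaw 34.55 tz [ 0.002 -0.004 -1.   ] w 11.2 gf 64.9 F [ -7.8 -26.7  14.4] M [-4.37  1.31  0.11] j [-0.11  0.51  1.82 -0.    0.8  -0.71]
time_s: 4.4
ee_pos: [0.5935, -0.0325, 0.1334]
tool_rot: [0.002, 0.104, 0.995, -0.001]
wrist_force: [2.0, -9.3, 7.9]
width: 0.132
grasp_force: 64.0
t 4.4 tcp [593.5 -32.5 133.4] ty yaw 78.04 tz [ 0.004 -0.002 -1.   ] w 11.3 gf 64.0 F [ 2.  -9.3  7.9] M [-1.53 -0.15  0.04] j [-0.1   0.51  1.82 -0.    0.8  -1.47]
```

```bash
python3 -m crank '{"xyz":[[0,-0.5,0],[0,0,0],[0,0,0],[0,0,0],[0,0,0],[0,0,25],[0,0,25],[0,0,30],[0,0,30],[0,0,0]],"turn":[0,0,0,0,0,0,0,0,0,0],"gripper":[12,20,50,50,50,50,50,50,50,50]}'
python3 -m crank '{"xyz":[[-30,-25,0],[-20,-20,0],[0,0,0],[0,0,0]],"turn":[0,0,0,0],"gripper":[50,50,50,50]}'
python3 - <<'E'
from st import *; from meas import *
st()
P=vision.camera_params('wrist'); I,D=vision.read_camera('wrist'); pickle.dump((I,D,P),open('wrist2.pkl','wb'))
cv2.imwrite('pics/w2.png',I)
try: meas(I,D,P)
except Exception as e: print(e)
I,D=vision.read_camera('top'); P=vision.camera_params('top'); pickle.dump((I,D,P),open('top2.pkl','wb'))
E
```

```text
time_s: 5.23
ee_pos: [0.5942, -0.032, 0.2469]
tool_rot: [0.004, 0.107, 0.994, 0.0]
wrist_force: [0.6, 0.3, 0.9]
width: 0.583
grasp_force: 0.0
time_s: 5.57
ee_pos: [0.5409, -0.0775, 0.2414]
tool_rot: [0.0, 0.108, 0.994, 0.0]
wrist_force: [0.2, 0.3, -0.0]
width: 0.586
grasp_force: 0.0
t 5.57 tcp [540.9 -77.5 241.4] ty yaw 77.6 tz [ 0.  0. -1.] w 50.0 gf 0.0 F [ 0.2  0.3 -0. ] M [-0.01 -0.01  0.04] j [-0.2   0.32  1.82  0.    0.99 -1.55]
bar 1463 (array([447.6,  -1.7]), array([12.6, 36.3]), 79.5) 169.5
tongue 367 (array([573.8, -30.7]), array([26.5, 11. ]), 10.9) -164.9
foot 1194 [589.1 -32.3] 37.7
cam z [0.102 0.126 0.128]
camtop 3319 (array([ 414.8, -182. ]), array([56.4, 44.6]), 79.5)
edge 1 43 dir 79.63 off at pivot mm -37.1
edge 2 4 dir 77.9 off at pivot mm 35.8
t range [-204.2   46.3]
```

View pics/w2.png

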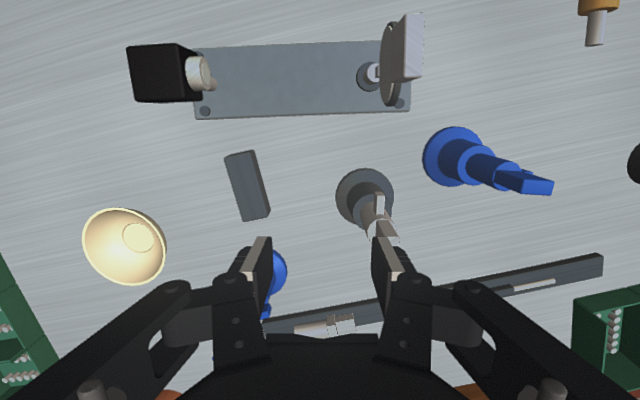

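```bash
python3 -m crank '{"xyz":[[20,20,0],[14,14,0],[0,0,0],[0,0,0]],"turn":[0,0,0,0],"gripper":[50,50,50,50]}'
python3 - <<'E'
from st import *; from meas import *
st()
P=vision.camera_params('wrist'); I,D=vision.read_camera('wrist'); pickle.dump((I,D,P),open('wrist3.pkl','wb'))
cv2.imwrite('pics/w3.png',I)
C=cloud(D,P); X,Y,Z=C[...,0],C[...,1],C[...,2]
p=C[(np.hypot(X-.590,Y+.032)<.02)&(Z>.159)&(Z<.170)]; print(len(p),rect(p),pca(p))
E
```

```text
time_s: 6.0
ee_pos: [0.5765, -0.0415, 0.2408]
tool_rot: [-0.0, 0.106, 0.994, 0.0]
wrist_force: [-0.8, -0.2, -0.0]
width: 0.586
grasp_force: 0.0
t 6.0 tcp [576.5 -41.5 240.8] ty yaw 77.82 tz [-0.  0. -1.] w 50.0 gf 0.0 F [-0.8 -0.2 -0. ] M [0.04 0.04 0.01] j [-0.12  0.37  1.75  0.    1.02 -1.48]
517 (array([589.4, -32.1]), array([11.8, 25.5]), 78.3) 168.2
```

View pics/w3.png

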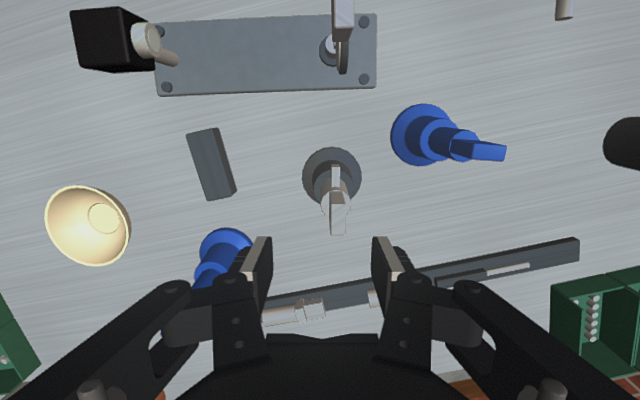

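The key's tongue now lies between the fingers at (337,200), and its yaw is 168.2° against a wanted 168.0°. Now to the mirror.

```bash
python3 -m crank '{"xyz":[[-26,8,0],[-26,8,0],[-26,8,0],[-26,8,0],[-25,8,0],[0,0,0],[0,0,0],[0,0,0]],"turn":[1,1,0,0,0,0,0,0],"gripper":[50,50,50,50,50,50,50,50]}'
python3 st.py
```

```text
time_s: 6.72
ee_pos: [0.4473, -0.0031, 0.2416]
tool_rot: [0.001, 0.09, 0.996, -0.0]
wrist_force: [0.6, -0.3, 0.2]
width: 0.582
grasp_force: 0.0
t 6.72 tcp [447.3  -3.1 241.6] ty yaw 79.7 tz [ 0.001 -0.    -1.   ] w 49.7 gf 0.0 F [ 0.6 -0.3  0.2] M [ 0.04 -0.01  0.  ] j [-0.07  0.18  2.03 -0.    0.93 -1.47]
```

```bash
python3 -m crank '{"xyz":[[0.5,1.4,-20],[0,0,-22],[0,0,-22],[0,0,-20],[0,0,0],[0,0,0]],"turn":[0,0,0,0,0,0],"gripper":[50,50,50,50,50,50]}'
python3 st.py
```

```text
time_s: 7.22
ee_pos: [0.4473, -0.0017, 0.1568]
tool_rot: [-0.001, 0.09, 0.996, -0.0]
wrist_force: [1.2, 0.4, 1.4]
width: 0.584
grasp_force: 0.0
t 7.22 tcp [447.3  -1.7 156.8] ty yaw 79.68 tz [-0.002  0.    -1.   ] w 49.9 gf 0.0 F [1.2 0.4 1.4] M [ 0.07 -0.03  0.02] j [-0.07  0.31  2.12 -0.    0.71 -1.46]
```

Close, then turn 44.1° (tool y to 123.8°).

```bash
python3 -m crank '{"xyz":[[0,0,0],[0,0,0],[0,0,0],[0,0,0],[0,0,0],[0,0,0],[0,0,0],[0,0,0]],"turn":[0,0,0,0,0,0,0,0],"gripper":[0,0,0,0,0,0,0,0]}'
python3 st.py
python3 -m crank '{"xyz":[[0,0,0],[0,0,0],[0,0,0],[0,0,0],[0,0,0],[0,0,0],[0,0,0],[0,0,0],[0,0,0],[0,0,0]],"turn":[5,5,5,5,5,5,5,5,4.1,0],"gripper":[0,0,0,0,0,0,0,0,0,0]}'
python3 st.py
```

```text
time_s: 7.88
ee_pos: [0.4481, -0.0013, 0.1584]
tool_rot: [0.001, 0.09, 0.996, 0.0]
wrist_force: [-0.7, 2.7, 6.7]
width: 0.136
grasp_force: 58.4
t 7.88 tcp [448.1  -1.3 158.4] ty yaw 79.7 tz [ 0.002  0.    -1.   ] w 11.6 gf 58.4 F [-0.7  2.7  6.7] M [ 0.45  0.1  -0.07] j [-0.07  0.3   2.12  0.    0.71 -1.46]
time_s: 8.72
ee_pos: [0.448, -0.0011, 0.1584]
tool_rot: [0.001, -0.293, 0.956, -0.0]
wrist_force: [0.0, 5.8, 8.2]
width: 0.127
grasp_force: 58.5
t 8.72 tcp [448.   -1.1 158.4] ty yaw 124.08 tz [ 0.002  0.    -1.   ] w 10.9 gf 58.5 F [0.  5.8 8.2] M [ 1.01  0.09 -0.06] j [-0.07  0.3   2.12  0.    0.71 -2.24]
```

```bash
python3 -m crank '{"xyz":[[0,0,0],[0,0,0],[0,0,0],[0,0,0]],"turn":[-0.3,0,0,0],"gripper":[0,0,0,0]}' >/dev/null
python3 - <<'E'
from st import *; from meas import *
st()
for n in ['wrist','scene','top']:
    P=vision.camera_params(n); I,D=vision.read_camera(n); cv2.imwrite(f'pics/{n}4.png',I)
    C=cloud(D,P); X,Y,Z=C[...,0],C[...,1],C[...,2]
    r=np.hypot(X-.448,Y+.0015)
    p=C[(r<.04)&(Z>.075)&(Z<.138)]; 
    if len(p)>5: print(n,len(p),rect(p),pca(p))
    q=C[(np.hypot(X-.590,Y+.032)<.02)&(Z>.157)&(Z<.172)]
    if len(q)>5: print(' tongue',len(q),rect(q),pca(q))
    cv2.imwrite(f'pics/{n}4.png',I)
S=cv2.imread('pics/scene4.png'); W=cv2.imread('pics/wrist4.png')
cv2.imwrite('pics/end.png',np.vstack([cv2.resize(S[120:270,180:380],(400,300)),cv2.resize(W,(400,250))]))
E
```

```text
t 9.05 tcp [448.   -1.1 158.4] ty yaw 123.49 tz [ 0.002  0.    -1.   ] w 10.9 gf 58.5 F [0.1 4.8 8.2] M [ 0.93  0.1  -0.05] j [-0.07  0.3   2.12  0.    0.71 -2.23]
wrist 618 (array([432.3,  -7. ]), array([36.8,  8.2]), 31.9) -147.3
scene 356 (array([449. ,   1.3]), array([65.1, 12. ]), 35.2) -145.5
 tongue 52 (array([591.7, -32.8]), array([11.6, 26.7]), 77.7) 168.2
 tongue 63 (array([591.5, -32.5]), array([11.9, 26.1]), 76.9) 167.2
```

View pics/end.png

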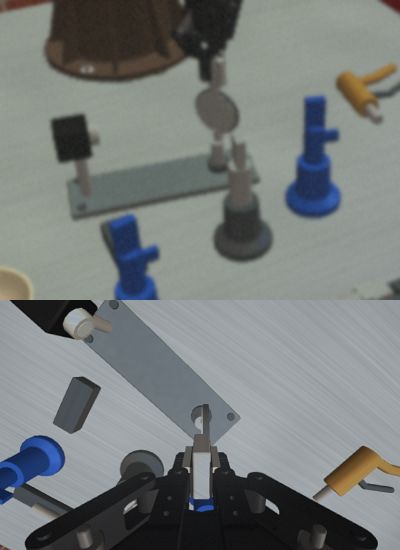

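The mirror is held edge-aligned between the fingers (wrist view, around (203,470)) and its face looks toward the key. One tiny trim, then hand in.

```bash
python3 -m crank '{"xyz":[[0,0,0],[0,0,0],[0,0,0],[0,0,0],[0,0,0],[0,0,0]],"turn":[0.2,0,0,0,0,0],"gripper":[0,0,0,0,0,0]}' >/dev/null; python3 st.py
python3 - <<'E'
from meas import *
P=vision.camera_params('scene'); n=[]
for _ in range(6):
    I,D=vision.read_camera('scene'); C=cloud(D,P); X,Y,Z=C[...,0],C[...,1],C[...,2]
    n.append(C[(np.hypot(X-.449,Y+.002)<.028)&(Z>.082)&(Z<.128)])
p=np.vstack(n); 
for _ in range(5):
    c=p.mean(0); v=np.linalg.svd(p-c,full_matrices=False)[2][2]; d=(p-c)@v; p=p[abs(d)<2*d.std()]
print(len(p),np.round(v,3),np.degrees(np.arctan2(v[1],v[0])),d.std())
E
python3 st.py
```

```text
t 9.7 tcp [448.   -1.1 158.4] ty yaw 123.68 tz [ 0.002  0.    -1.   ] w 10.9 gf 58.5 F [-0.2  5.4  7. ] M [ 0.95  0.05 -0.  ] j [-0.07  0.3   2.12  0.    0.71 -2.23]
1249 [ 0.556 -0.831  0.003] -56.24238907875791 0.0009184561827900099
t 10.0 tcp [448.   -1.1 158.4] ty yaw 123.69 tz [ 0.002  0.    -1.   ] w 11.4 gf 58.5 F [-0.1  6.5  7.9] M [ 0.95  0.05 -0.09] j [-0.07  0.3   2.12  0.    0.71 -2.23]
```

The fitted mirror normal is −56.24°, which matches the −56.2° target.

```bash
python3 -c "
from station import env
print(env.finish_job())"
```

```text
the job is handed in; nothing more can be done
None
```

I handed the job in at about 10 s: the key points at the mirror's middle to within about 0.2°, the mirror is held so that the camera's line of sight meets the key tip (its normal measured at −56.24° against a target of −56.2°), and I moved none of the loose things; no verdict came back.

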